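Load and extend the telescoping glaze brush

TASK

Load the blue-handled telescoping glaze brush and make it long enough for a deep pot. Holding it shut by its plain sides, with the red button left out, slide it from the rack, dip its bristles down into the black cup without shifting the cup, and hang it back by its neck in the same notch. With the neck held in the notch, squeeze the red button in, pull the handle up to its second stop, slide the brush out of the rack and finish while still holding it fully extended in the air, bristles down and clear of rack and cup; leave everything else where it is.

Things in the scene. Friction and masses are not known exactly. Their poses are not given: they have to be found in the camera images.
- rack: fixed galvanized sheet brush rack, 300 mm wide (y), 72 deep; 4 mm plate, top 115 and underside 111 mm above the bench, on end plates at y +-148. Origin: centre of its foot, on the bench. Three notches 16 mm wide, 95 mm apart, in its front edge, open to -x: closed end at x 0, mouth flared to 32 mm at the edge, x -37. Outer two hold short brushes; the middle one the telescoping brush
- notch (a point): centre of the telescoping brush's neck when it sits at the closed end of the middle notch: rack x -6, y 0, 113 mm above the bench (mid-thickness of the plate); axes as the rack's
- brush: telescoping glaze brush, upright, bristles down, 0.21 kg, 180 mm long shut, 252 extended. Origin at the bristle tip, z up the shaft. Along z from the tip, mm: bristles to 34 (18 wide), brass ferrule to 58 (19 wide), black lower collar to 63 (28 wide), neck to 75, black upper collar to 79 (28 wide), then a 14 mm steel rod that slides into the blue handle, which spans 80-180 when shut
- bristle_tip (a point): the bristle tip (origin of the brush); 40 mm above the bench while the brush hangs in its notch
- neck (a point): middle of the brush's steel neck, 12 mm thick and 12 mm long, 69 mm above the tip; turns with the brush. In the notch the 4 mm plate lies in this neck: the upper collar rests on it, and the brush lifts 8 mm before the lower collar stops it. It leaves and enters the notch only by sliding level
- button_level (a point): point on the axis of the blue handle (a 24 x 24 mm square sleeve), level with the button's centre, 25 mm below the handle's top and 155 mm from the tip when shut; moves with the handle. The red release button is on the handle's +x side (same axes as the brush); the -x, +y and -y sides are plain
- extension (a joint): how far the handle is drawn up off the brush, m: 0 shut, first stop 0.036, second stop 0.072 (end of travel). Locked at each stop (1 mm play) while the button is out; with the button in it slides against about 3 N of friction, past the first stop, and stays where it is left
- release_button (a joint): travel of the red button, m: 0 out (stands 4 mm proud of the handle), 0.0045 fully in; unlocks beyond 0.003. Cap 12 mm wide, 16 mm high, sprung: 2 N to start, 6 N when flush. Squeezing the handle between its +x and -x sides at button level pushes it flush; released, it springs out
- cup: matte black stoneware cup, loose, 0.32 kg, rim 84 mm across outside and 74 mm inside, 75 mm high, inner floor 7 mm above the bench, narrowing to 50 mm inside at the floor. Origin: centre of its underside
- cup_rim (a point): centre of the cup's mouth, 75 mm above its underside
- vase: raw terracotta bud vase, 116 mm tall, 68 mm wide, narrow mouth, loose; a bystander. Origin: centre of its underside
- glaze_jar: lidded glass glaze jar, 68 mm wide, 85 mm tall, loose; a bystander. Origin: centre of its underside
- test_tile: flat glazed test tile lying down, 50 x 90 x 7 mm, loose; a bystander. Origin: centre of its underside
- spoon_rest: white porcelain spoon rest, round dish 96 mm wide and 14 mm high with a tongue reaching 89 mm from the dish centre along its -x, loose; a bystander. Origin: centre of the dish's underside
- scoop: chipped white enamel measuring scoop standing on its base, cup 64 mm wide and 36 mm high, flat handle reaching 112 mm from the cup centre along its -x, loose; a bystander. Origin: centre of the cup's underside
- short_brush_a: short glaze brush with yellow handle hanging in the rack's left (+y of the rack) notch, 125 mm long, its top about 165 mm above the bench, loose; a bystander. Origin: its bristle tip
- short_brush_b: short glaze brush with light wooden handle hanging in the rack's right (-y) notch, 125 mm long, its top about 165 mm above the bench, loose; a bystander. Origin: its bristle tip
Not all that is in view belongs to the job. What is shaped like the brush but orange or pink is not meant. Of the things shaped like the cup, the black one is meant.

How it is judged (in metres and radians):
On the way, in this order (a step that is already met when the one before it is completed fails the run):
1. the shut brush, button out, is dipped: bristle tip at least 15 mm below the rim inside the black cup (horizontal distance between bristle_tip and cup_rim below 0.034 m and z of bristle_tip in the frame of cup below 0.06 m and value of joint extension below 0.005 m and value of joint release_button below 0.0015 m), for 0.2 s.
2. the brush, still shut and with its button out, is back in the notch by its neck (distance between neck and notch below 0.014 m and value of joint extension below 0.005 m and value of joint release_button below 0.0015 m), for 0.2 s.
3. with the neck in the notch the red button is pressed in past its release point, the handle not yet out to the first stop (distance between neck and notch below 0.014 m and value of joint release_button above 0.003 m and value of joint extension below 0.03 m), for 0.1 s.
4. with the neck in the notch the handle is drawn out to the second stop (distance between neck and notch below 0.014 m and value of joint extension above 0.069 m), for 0.2 s.
At the end, for the whole second after the job is handed in: Brush held by the gripper (over 2 N), at rest, out to the second stop (over 68 mm), bristles down within 20 deg, tip over 30 mm above the bench, neck over 45 mm from its notch place, touching neither rack nor cup; cup upright; cup and every bystander within 20 mm of their start (value of joint extension above 0.068 m and distance between neck and notch above 0.045 m and height (world z) of bristle_tip above 0.03 m and angle between brush's own z axis and vertical below 0.35 rad and linear speed of brush below 0.03 m/s and contact force between the fingers and brush above 2 N and contact force between brush and rack below 0.1 N and contact force between brush and cup below 0.1 N and distance of each of cup, vase, glaze_jar, test_tile, spoon_rest, scoop, short_brush_a, short_brush_b from where it was at the start of the episode below 0.02 m and angle between cup's own z axis and vertical below 0.1 rad); the arm keeps its last pose, push and grip.
It fails at once if the cup is shifted over 20 mm or tipped over 15 degrees (distance of cup from where it was at the start of the episode above 0.02 m or angle between cup's own z axis and vertical above 0.26 rad).
It fails at once if a bystander is moved over 20 mm (distance of any of vase, glaze_jar, test_tile, spoon_rest, scoop, short_brush_a, short_brush_b from where it was at the start of the episode above 0.02 m).
It also fails if it takes over 59 s, if anything falls off the work surface, if the arm or the gripper's body presses on something with over 40 N, if the wrist force passes 120 N, or if a joint passes its speed limit or range.

ROBOT

A 6-joint arm with a two-finger parallel gripper is mounted at the origin on the work surface. World frame = base frame: x ahead of the robot, y to its left, z up, the work surface at z = 0. Lengths are in m, angles in degrees, forces in N, time in s.
With the tool pointing down it reaches from about 0.4 to 0.825 m from the base axis. Payload 7 kg.
Tool frame: the origin (TCP) lies midway between the tips of the shut fingers; the grasp point (between the pads) lies 19 mm behind it; z points along the fingers, y is the line along which they close (so a half turn about z gives the same grasp; the last joint's range is limited). The gripper opens to 85 mm and grips with 20 to 120 N. Pads are 22 mm wide; open, the fingers measure 114 mm over their backs; the gripper's body (76 mm by 85 mm) begins 54 mm behind the grasp point. The pads swing forward as they close: fully open they stand 13 mm farther back than shut.
Start: joints at [84.975, 20.546, 0.682, 0, -70.136, -16.507], TCP at [0.248, 0.628, 0.231] pointing down, gripper open.
Joint ranges: [-176.03, 176.03], [-82.01, 121.73], [-58.28, 71.71], [-173.87, 95.51], [-174.79, -0.11], [-173.66, 173.66]. Speed limits (degrees/s): [136.94, 136.94, 172.46, 180, 180, 180].

INTERFACE

Orientations are given as a 3x3 rotation matrix whose columns are the frame's x, y, z axes.
In Python, from cell import r gives the robot as it stands. The module is installed in compiled form; this text tells all that it offers.
- The arm moves only by the tool carry_out, never from a script. Its argument "commands" is a list of rows, each a list of 4 numbers: the shift along the world's x, y, z in cm, then the turn about the world's z in rad. In form: [[dx, dy, dz, turn], ...]. A call has 1 to 8 rows; each row is the pose to reach, as a shift and turn from the pose commanded when the call began; what a row does not reach only later rows make up. A row lasts 1/12 s, in which the tool goes at most 41.7 mm and 7.16 degrees, less where a joint would pass 70% of its speed; a pose out of reach is approached as far as the arm can. A call with a gripper value outside its range is refused whole. "claw" is the opening, from 0 (shut) to 1 (fully open), set as the call begins (left out, the last holds). The fingers move at their own pace and stop on an object; the grip force is fixed at half the most. Time passes only in rows, so rows that repeat a pose let the fingers close. It gives the time, the measured TCP pose, the force, the opening and the grip force at its end, in the units of the state.
- r.get_state(): the state, without advancing time (a new reading comes with each control period).
- r.camera(name): name is "side" or "top"; returns a dict with "frame" (480x640x3 uint8, red, green, blue), "camera_matrix" (3x3 intrinsics, pixels), "origin" and "rotation" of the camera in the world. Camera axes: x right, y up, looking along -z (the intrinsics and any distortion apply to the point x, -y, -z); pixel columns grow to the right and rows downward; lengths in m; the calibration is good to about 2 mm. A picture is of the moment at which its call begins. There is no depth.
- r.close_job(): hands the job in; it is judged then, once.
The state is a dict: "time_s": time; "joint_pos": joint angles; "joint_velocities": joint speeds; "joint_efforts": joint torques, N m; "tcp_pos": TCP position; "orientation": TCP orientation; "ft_force": force on the tool from outside, world axes, zero at the start; "ft_torque": the same for the moment, N m; "finger_gap": finger opening in m; "grasp_force": force on a finger pad.
Only numpy, scipy, OpenCV 4.12 (cv2) and the standard library are available. Lean on these libraries where they do the work, as an engineer would, in place of code of your own. Each camera call takes 0.05 s, during which the arm holds its last target. There are 200 camera calls.

## Working session

There is one attempt and no reset: what is moved stays moved. The work goes in short steps, Python scripts to look and compute and a tool call to move; the robot and the scene stay as the last step left them, time stands still between calls to the robot, and variables do not carry over. Pictures are saved under pics/ and viewed, at most 10 in all, crops included, and the job is handed in when it is done.

Besides the shell and the picture viewer there is one more tool, called after ">>>" as name(argument=value, ...) on one line, values as JSON. carry_out: Moves the arm, as the interface text tells. Its arguments: {"type":"object","properties":{"commands":{"type":"array","items":{"type":"array","items":{"type":"number"}}},"claw":{"type":"number"}},"required":["commands"]}

```bash
mkdir -p pics; cat > h.py <<'E'
import numpy as np, cv2
from cell import r
def snap(n,f=None):
    c=r.camera(n)
    if f: cv2.imwrite('pics/'+f,c['frame'][:,:,::-1])
    return c
def ray(c,u,v):
    d=np.linalg.inv(c['camera_matrix'])@[u,v,1]
    return np.array(c['origin']),np.array(c['rotation'])@(d*[1,-1,-1])
def atz(c,u,v,z):
    o,d=ray(c,u,v); return o+d*(z-o[2])/d[2]
def proj(c,p):
    q=np.array(c['rotation']).T@(np.array(p)-c['origin'])*[1,-1,-1]
    q=c['camera_matrix']@q; return q[:2]/q[2]
def tri(c1,p1,c2,p2):
    o1,d1=ray(c1,*p1);o2,d2=ray(c2,*p2)
    s=np.linalg.lstsq(np.c_[d1,-d2],o2-o1,rcond=None)[0]
    a,b=o1+s[0]*d1,o2+s[1]*d2
    return (a+b)/2,np.linalg.norm(a-b)
E
python3 - <<'E'
from h import *
for n in('top','side'):
    c=snap(n,n+'1.png');print(n,c['origin'],c['rotation'],c['camera_matrix'],c.keys())
print(r.get_state())
E
```

```text
top [ 0.41197574 -0.04749263  1.32616138] [[-0.02188134  0.99597796 -0.08688558]
 [-0.99969235 -0.0207818   0.01353951]
 [ 0.01167941  0.08715512  0.99612629]] [[436.98407613   0.         311.15602567]
 [  0.         436.98407613 242.77436351]
 [  0.           0.           1.        ]] dict_keys(['frame', 'camera_matrix', 'origin', 'rotation'])
side [-0.13386069 -0.71510503  0.86674143] [[ 0.71890919  0.4364226  -0.54102208]
 [-0.69507295  0.44399053 -0.56546088]
 [-0.00657123  0.78256484  0.62253441]] [[462.50459418   0.         318.50252823]
 [  0.         462.50459418 238.00233628]
 [  0.           0.           1.        ]] dict_keys(['frame', 'camera_matrix', 'origin', 'rotation'])
{'time_s': 0.1, 'joint_pos': array([ 8.49752401e+01,  2.05865791e+01,  6.38829051e-01, -1.91117348e-02,
       -7.01363522e+01, -1.65066321e+01]), 'joint_velocities': array([ 0.00981489, -0.06041135,  0.08183956, -0.00315714,  0.12286404,
       -0.07726891]), 'joint_efforts': array([-1.14678995e-03, -5.84764552e+01,  2.94107759e+01,  6.95458040e+00,
       -3.20482919e-03,  8.48254928e-06]), 'tcp_pos': array([0.24759281, 0.62747788, 0.23046007]), 'orientation': array([[ 9.30174963e-01, -3.67116252e-01, -4.41074297e-04],
       [-3.67116499e-01, -9.30173864e-01, -1.43472563e-03],
       [ 1.16435314e-04,  1.49647151e-03, -9.99998874e-01]]), 'ft_force': array([-0.48841151,  0.21485452, -0.50357864]), 'ft_torque': array([-0.01912665, -0.01397921, -0.00439376]), 'grasp_force': 0.0, 'finger_gap': 0.08516593028543873}
```

View pics/top1.png

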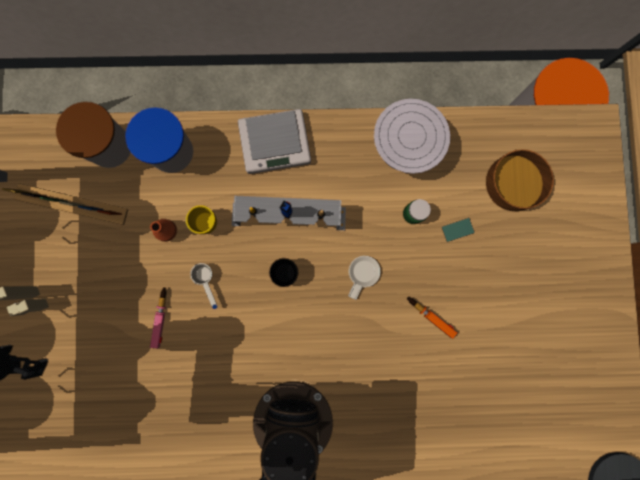

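View pics/side1.png

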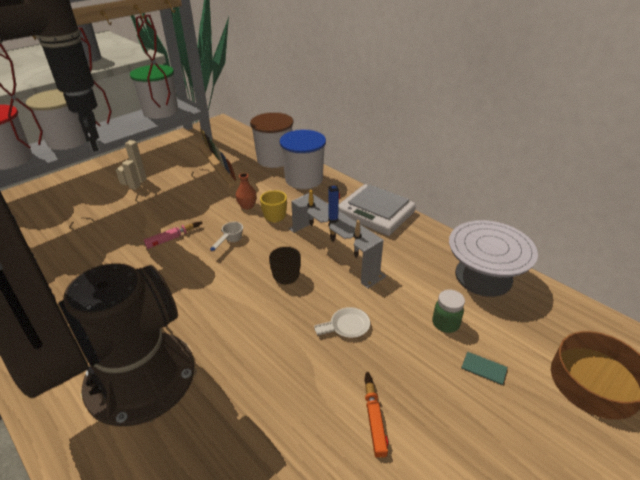

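The blue brush is at top (286,210) and side (333,203). The orange brush at top (433,317) and the pink one at (159,318) are decoys. The black cup is at top (284,272) and side (285,265). The yellow cup at (201,220) and the white scoop are not meant. I'll confirm with one enlarged crop.

```bash
python3 - <<'E'
import cv2,numpy as np
a=cv2.imread('pics/top1.png')[185:295,220:355];b=cv2.imread('pics/side1.png')[175:295,260:395]
a=cv2.resize(a,(400,326),interpolation=cv2.INTER_CUBIC);b=cv2.resize(b,(400,356),interpolation=cv2.INTER_CUBIC)
o=np.zeros((356,800,3),np.uint8);o[:326,:400]=a;o[:,400:]=b
cv2.imwrite('pics/crop1.png',np.clip(o*1.6,0,255).astype(np.uint8))
E
```

```text
(no output)
```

View pics/crop1.png

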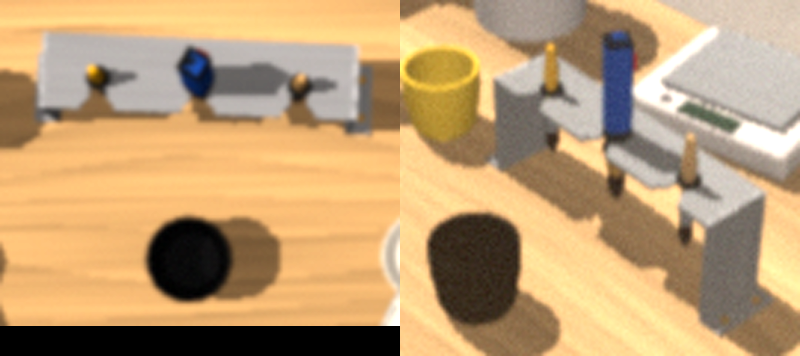

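The crop confirms the blue-handled brush in the middle notch with its red button on the far side, slightly right (crop (205,52)). The black cup is at crop (189,258). Next I'll measure the rack, brush yaw and cup.

```bash
cat > meas.py <<'E'
from h import *
from scipy.optimize import minimize
T=snap('top');S=snap('side')
def masks(c):
    h=cv2.cvtColor(c['frame'],cv2.COLOR_RGB2HSV);return h
def blob(m,near):
    n,l,s,ce=cv2.connectedComponentsWithStats(m.astype(np.uint8))
    i=1+np.argmin(np.linalg.norm(ce[1:]-near,axis=1)-0.0*s[1:,4]);return l==i,ce[i],s[i]
def bluemask(c,near,R=45):
    f=c['frame'].astype(int);m=(f[...,2]>f[...,0]+15)&(f[...,2]>f[...,1]+12)
    yy,xx=np.mgrid[:480,:640];m&=np.hypot(xx-near[0],yy-near[1])<R
    return m
def boxpts(x,y,zb,zt,yaw,w=.012):
    cs,sn=np.cos(yaw),np.sin(yaw)
    return [(x+cs*a-sn*b,y+sn*a+cs*b,z) for a in(-w,w) for b in(-w,w) for z in(zb,zt)]
def sil(c,pts,k=8):
    q=np.array([proj(c,p) for p in pts]);h=cv2.convexHull(((q+.5)*k).astype(np.float32)).astype(np.int32)
    o=q.min(0)//1-3
    im=np.zeros((480*1,640*1),np.uint8)
    x0,y0=[int(v) for v in o];W=80
    big=np.zeros((W*k,W*k),np.uint8);cv2.fillPoly(big,[h-np.int32([x0*k,y0*k])],255)
    sm=cv2.resize(big,(W,W),interpolation=cv2.INTER_AREA)/255.
    out=np.zeros((600,760));out[y0:y0+W,x0:x0+W]=sm;return out[:480,:640]
E
python3 - <<'E'
from meas import *
# rack: plate gray in top image
f=T['frame'];h=cv2.cvtColor(f,cv2.COLOR_RGB2HSV)
m=(h[...,1]<45)&(h[...,2]>70);m[:190]=0;m[235:]=0;m[:,:225]=0;m[:,350:]=0
m=cv2.morphologyEx(m.astype(np.uint8),cv2.MORPH_CLOSE,np.ones((15,15)))
ys,xs=np.nonzero(m);rc=cv2.minAreaRect(np.c_[xs,ys].astype(np.float32))
P=np.array([atz(T,u,v,.115) for u,v in cv2.boxPoints(rc)]);print('rack corners',P.round(4),P.mean(0))
# cup
m=(h[...,2]<45);m=m.copy();yy,xx=np.mgrid[:480,:640];m&=np.hypot(xx-284,yy-272)<22
ys,xs=np.nonzero(m);(u,v),rad=cv2.minEnclosingCircle(np.c_[xs,ys].astype(np.float32))
print('cup',u,v,rad,atz(T,u,v,.075),rad/437*1.25, np.c_[xs,ys].mean(0))
bt=bluemask(T,(286,210),25);bs=bluemask(S,(333,203),40)
for b in(bt,bs):
    ys,xs=np.nonzero(b);print(b.sum(),xs.min(),xs.max(),ys.min(),ys.max())
R=[]
for n,c,b in(('T',T,(286,205)),('S',S,(338,200))):
    g=c['frame'].astype(int);m=(g[...,0]>1.7*g[...,1])&(g[...,0]>1.5*g[...,2])&(g[...,0]>50);m&=np.hypot(xx-b[0],yy-b[1])<15
    print('red',n,np.c_[np.nonzero(m)][:,::-1].tolist())
best=None
P0=P.mean(0)
def cost(p):
    x,y,yaw=p
    e=0
    for c,b in((T,bt),(S,bs)):
        e+=np.abs(sil(c,boxpts(x,y,.12,.22,yaw))-b).sum()
    return e
res=[]
for yaw in np.radians(range(-45,45,10)):
    q=minimize(cost,[P0[0],P0[1],yaw],method='Nelder-Mead',options=dict(initial_simplex=np.array([P0[0],P0[1],yaw])+np.array([[0,0,0],[.008,0,0],[0,.008,0],[0,0,.1]]),maxiter=80));res.append((q.fun,q.x[0],q.x[1],np.degrees(q.x[2])))
for z in sorted(res)[:5]:print(np.round(z,4))
E
```

```text
rack corners [[ 0.651   0.155   0.115 ]
 [ 0.645  -0.1506  0.115 ]
 [ 0.5657 -0.1484  0.115 ]
 [ 0.5719  0.1555  0.115 ]] [0.60839862 0.00285222 0.115     ]
cup 283.61474609375 271.942626953125 13.953910827636719 [0.43915833 0.01596398 0.075     ] 0.039913932573331576 [283.69586777 272.09256198]
118 281 291 202 216
277 328 337 186 219
red T []
red S [[339, 193], [339, 194], [339, 195], [339, 196], [339, 197]]
[ 1.134078e+02  6.062000e-01  1.200000e-03 -4.516300e+01]
[1.142039e+02 6.060000e-01 1.100000e-03 4.447210e+01]
[ 1.142353e+02  6.059000e-01  1.100000e-03 -4.530790e+01]
[1.14251e+02 6.05900e-01 1.10000e-03 4.46303e+01]
[1.143608e+02 6.063000e-01 1.400000e-03 4.438440e+01]
```

>>> carry_out(commands=[[1,-1.5,3,-0.05],[3,-5,3,-0.1],[5,-8.7,3,-0.2],[7,-12.2,3,-0.3],[9,-15.8,3,-0.4],[11,-19.3,3,-0.41],[13,-22.8,3,-0.41],[15,-26.3,3,-0.41]], claw=1)

```text
time_s: 0.87
tcp_pos: [0.3982, 0.363, 0.2614]
orientation: [[0.707, -0.707, 0.0], [-0.707, -0.707, 0.0], [-0.0, -0.0, -1.0]]
ft_force: [0.9, 1.5, -0.6]
finger_gap: 0.0854
grasp_force: 0.0
```

>>> carry_out(commands=[[2,-3.5,0,0],[4,-7,0,0],[6,-10.5,0,0],[8,-14,0,0],[10,-17.5,0,0],[12,-21,0,0],[14,-24.5,0,0],[16,-28,0,0]])

```text
time_s: 1.53
tcp_pos: [0.5583, 0.0829, 0.2615]
orientation: [[0.707, -0.707, 0.0], [-0.707, -0.707, 0.0], [0.0, -0.0, -1.0]]
ft_force: [1.0, 0.2, -0.2]
finger_gap: 0.0854
grasp_force: 0.0
```

```bash
python3 - <<'E'
from h import *
s=r.get_state();print(s['time_s'],s['tcp_pos'],s['orientation'][:,1],s['joint_pos'])
c=snap('side');f=c['frame'].astype(int)
for v in(192,200,208,214):print([(u,*f[v,u]) for u in range(323,345)])
E
```

```text
1.5333 [0.55826884 0.08293707 0.26145829] [-7.07266608e-01 -7.06946840e-01 -3.32787265e-04] [ 2.83147176e+01  9.07463129e+00 -1.08650846e+01 -3.13193326e-03
 -7.00412617e+01  1.66733953e+01]
[(323, np.int64(93), np.int64(74), np.int64(53)), (324, np.int64(92), np.int64(72), np.int64(53)), (325, np.int64(95), np.int64(75), np.int64(54)), (326, np.int64(91), np.int64(73), np.int64(52)), (327, np.int64(85), np.int64(69), np.int64(52)), (328, np.int64(60), np.int64(53), np.int64(53)), (329, np.int64(44), np.int64(45), np.int64(61)), (330, np.int64(30), np.int64(36), np.int64(60)), (331, np.int64(35), np.int64(41), np.int64(65)), (332, np.int64(34), np.int64(41), np.int64(69)), (333, np.int64(33), np.int64(43), np.int64(74)), (334, np.int64(32), np.int64(44), np.int64(76)), (335, np.int64(37), np.int64(47), np.int64(80)), (336, np.int64(35), np.int64(46), np.int64(78)), (337, np.int64(38), np.int64(45), np.int64(74)), (338, np.int64(53), np.int64(44), np.int64(57)), (339, np.int64(85), np.int64(59), np.int64(50)), (340, np.int64(93), np.int64(70), np.int64(50)), (341, np.int64(92), np.int
[... 2790 characters left out ...]
, np.int64(35), np.int64(47), np.int64(79)), (332, np.int64(33), np.int64(45), np.int64(82)), (333, np.int64(32), np.int64(43), np.int64(78)), (334, np.int64(34), np.int64(45), np.int64(81)), (335, np.int64(35), np.int64(47), np.int64(82)), (336, np.int64(37), np.int64(46), np.int64(79)), (337, np.int64(51), np.int64(57), np.int64(82)), (338, np.int64(93), np.int64(94), np.int64(100)), (339, np.int64(127), np.int64(122), np.int64(120)), (340, np.int64(139), np.int64(133), np.int64(127)), (341, np.int64(135), np.int64(131), np.int64(126)), (342, np.int64(138), np.int64(133), np.int64(126)), (343, np.int64(135), np.int64(128), np.int64(122)), (344, np.int64(127), np.int64(120), np.int64(114))]
```

```bash
python3 - <<'E'
from h import *
c=snap('side');t=snap('top')
for p in((.604,.002),(.606,.001),(.603,.003)):print([proj(c,(*p,z))[0].round(1) for z in(.21,.14)],proj(t,(*p,.22)),proj(t,(*p,.12)))
E
```

```text
[np.float64(332.3), np.float64(332.0)] [285.1226421  206.10172285] [286.83342378 212.23032981]
[np.float64(333.2), np.float64(332.8)] [285.50061436 205.32121797] [287.18021302 211.51273106]
[np.float64(331.8), np.float64(331.5)] [284.73804192 206.49591582] [286.4804342  212.59277394]
```

>>> carry_out(commands=[[2,-3.5,0,0],[4,-7,0,0],[4.6,-8.1,0,0],[4.6,-8.1,0,0]])

```text
time_s: 2.02
tcp_pos: [0.6044, 0.0024, 0.2606]
orientation: [[0.705, -0.709, -0.001], [-0.709, -0.705, -0.001], [-0.0, 0.001, -1.0]]
ft_force: [-0.8, 1.1, 0.2]
finger_gap: 0.0855
grasp_force: 0.0
```

>>> carry_out(commands=[[0.1,-0.1,-2,0],[0.1,-0.1,-4,0],[0.1,-0.1,-6,0],[0.1,-0.1,-7.5,0],[0.1,-0.1,-8.3,0],[0.1,-0.1,-8.3,0]])

```text
time_s: 2.52
tcp_pos: [0.6034, 0.0038, 0.1765]
orientation: [[0.707, -0.707, -0.003], [-0.707, -0.707, -0.001], [-0.002, 0.003, -1.0]]
ft_force: [-0.4, 0.7, 0.8]
finger_gap: 0.0851
grasp_force: 0.0
```

>>> carry_out(commands=[[0,0,0,0],[0,0,0,0],[0,0,0,0],[0,0,0,0],[0,0,0,0],[0,0,0,0],[0,0,0,0],[0,0,0,0]], claw=0)

```text
time_s: 3.18
tcp_pos: [0.6048, 0.0024, 0.1793]
orientation: [[0.707, -0.707, 0.001], [-0.707, -0.707, -0.0], [0.001, -0.0, -1.0]]
ft_force: [-3.2, -1.6, 6.3]
finger_gap: 0.0264
grasp_force: 58.7
```

```bash
python3 - <<'E'
from h import *
a=snap('top')['frame'][150:270,220:350];b=snap('side')['frame'][120:300,240:420]
o=np.hstack([cv2.resize(a,(400,400),interpolation=3)[:400],cv2.resize(b,(400,400),interpolation=3)])
cv2.imwrite('pics/g1.png',np.clip(o[:,:,::-1]*1.5,0,255).astype(np.uint8))
s=r.get_state();print(s['finger_gap'],s['grasp_force'],s['ft_force'],s['tcp_pos'])
E
```

```text
0.02675555731331998 58.65923725068569 [-1.62587921 -1.45290543  5.9232412 ] [0.60481279 0.00242169 0.17931633]
```

View pics/g1.png

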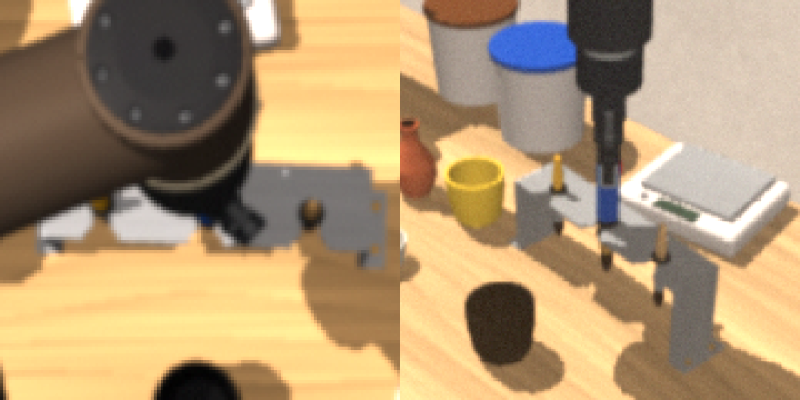

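The gripper holds the blue handle by its plain sides, with the red button visible at g1 (620,165), uncovered. Next: lift 4 mm and slide out.

>>> carry_out(commands=[[0,0,0.2,0],[0,0,0.4,0],[0,0,0.4,0],[0,0,0.4,0]])

```text
time_s: 3.62
tcp_pos: [0.6047, 0.003, 0.1821]
orientation: [[0.707, -0.707, -0.0], [-0.707, -0.707, 0.0], [-0.0, -0.0, -1.0]]
ft_force: [-0.2, -0.4, -2.8]
finger_gap: 0.0267
grasp_force: 58.9
```

>>> carry_out(commands=[[-0.7,0,0,0],[-1.6,0,0,0],[-2.6,0.1,0,0],[-3.6,0.1,0,0],[-4.6,0.1,0,0],[-5.6,0.1,0,0],[-6.5,0.1,0,0],[-6.5,0.1,0,0]])

```text
time_s: 4.28
tcp_pos: [0.5377, 0.0038, 0.1827]
orientation: [[0.707, -0.707, -0.0], [-0.707, -0.707, 0.0], [-0.0, -0.0, -1.0]]
ft_force: [-1.2, 0.3, -1.5]
finger_gap: 0.0265
grasp_force: 59.0
```

```bash
python3 - <<'E'
from h import *
b=snap('side')['frame'][120:300,220:400]
o=cv2.resize(b,(600,600),interpolation=3)
cv2.imwrite('pics/g2.png',np.clip(o[:,:,::-1]*1.5,0,255).astype(np.uint8))
s=r.get_state();print(s['finger_gap'],s['grasp_force'],s['ft_force'],s['tcp_pos'])
E
```

```text
0.026490314236336632 58.994378820061684 [ 1.68462234  0.56268728 -1.82204271] [0.53888029 0.00392089 0.18281348]
```

View pics/g2.png

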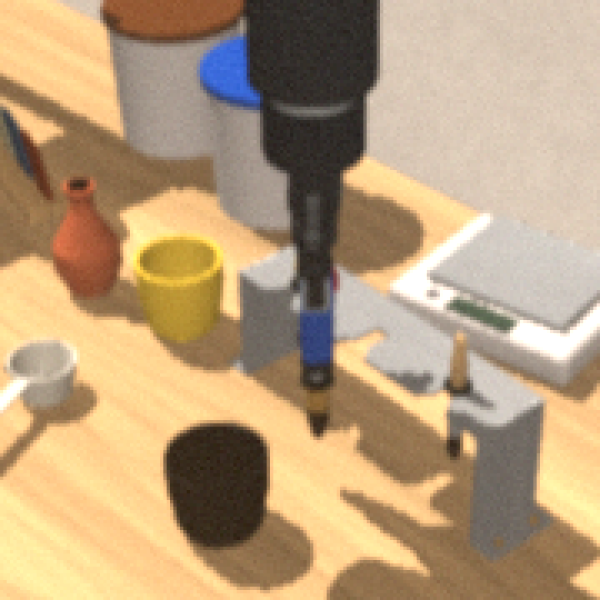

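The brush is free of the rack and hanging upright: bristle tip at g2 (318,432), full-image (315,250), with the red button out on the right at g2 (335,280). Cup rim centre is at g2 (217,447). I'll check the tip position by projection.

```bash
python3 - <<'E'
from h import *
c=snap('side')
print(proj(c,(.539,.004,.044)),proj(c,(.540,.003,.044)),'cup',proj(c,(.439,.016,.075)),tri(c,(285.1,254.1),snap('top'),(283.6,271.9)))
print('tip at z.044',atz(c,315.4,250,.044))
E
```

```text
[314.64546268 249.15033979] [315.15518318 249.15328069] cup [283.84635858 255.1056926 ] (array([0.4404509 , 0.01483416, 0.07821239]), np.float64(0.0031947226901224337))
tip at z.044 [ 5.37958870e-01 -1.15710109e-04  4.40000000e-02]
```

>>> carry_out(commands=[[-0.5,0,1.5,0],[-1,0,3.5,0],[-1,0,5.5,0],[-3,0.4,5.5,0],[-5,0.7,5.5,0],[-7,0.9,5.5,0],[-9,1.1,5.5,0],[-10,1.2,5.5,0]])

```text
time_s: 5.1
tcp_pos: [0.4382, 0.0158, 0.2373]
orientation: [[0.707, -0.708, -0.0], [-0.708, -0.707, 0.0], [-0.0, -0.0, -1.0]]
ft_force: [-0.9, 0.6, -1.3]
finger_gap: 0.0266
grasp_force: 59.3
```

>>> carry_out(commands=[[0,0,0,0],[0,0,0,0]])

```text
time_s: 5.27
tcp_pos: [0.4403, 0.0161, 0.2378]
orientation: [[0.707, -0.707, 0.001], [-0.707, -0.707, 0.0], [0.001, -0.001, -1.0]]
ft_force: [0.8, 0.7, -1.6]
finger_gap: 0.0263
grasp_force: 59.3
```

```bash
python3 - <<'E'
from h import *
b=snap('side','s3.png')['frame'][170:290,220:340]
o=cv2.resize(b,(600,600),interpolation=3)
cv2.imwrite('pics/g3.png',np.clip(o[:,:,::-1]*1.8,0,255).astype(np.uint8))
E
```

```text
(no output)
```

View pics/g3.png

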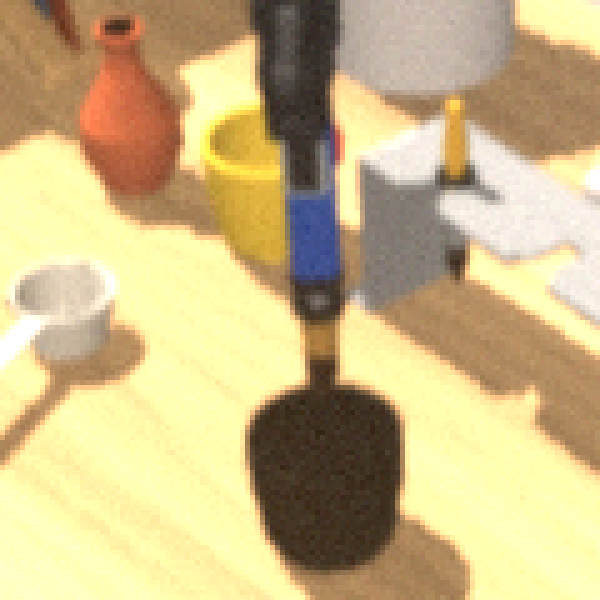

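The brush is centred over the black cup (shaft at g3 x≈321, cup centre x≈324), button still out. Dipping 6 cm.

>>> carry_out(commands=[[0,0,-1.5,0],[0,0,-3,0],[0,0,-4.5,0],[0,0,-5.5,0],[0,0,-6,0],[0,0,-6,0],[0,0,-6,0],[0,0,-6,0]])

```text
time_s: 5.98
tcp_pos: [0.4405, 0.016, 0.1779]
orientation: [[0.707, -0.707, 0.001], [-0.707, -0.707, 0.0], [0.001, -0.001, -1.0]]
ft_force: [1.0, 0.1, -1.8]
finger_gap: 0.0265
grasp_force: 59.3
```

>>> carry_out(commands=[[0,0,0,0],[0,0,1.5,0],[0,0,3.5,0],[0,0,5,0],[0,0,6,0],[0,0,6,0]])

```text
time_s: 6.48
tcp_pos: [0.441, 0.0163, 0.2398]
orientation: [[0.707, -0.707, 0.004], [-0.707, -0.707, 0.002], [0.002, -0.004, -1.0]]
ft_force: [0.3, 0.4, -2.7]
finger_gap: 0.0266
grasp_force: 59.5
```

>>> carry_out(commands=[[2,-0.3,0,0],[4,-0.6,0,0],[6,-0.9,0,0],[8,-1.1,0,0],[9,-1.2,0,0],[9,-1.2,-2,0],[9,-1.2,-4,0],[9,-1.2,-5.5,0]])

```text
time_s: 7.15
tcp_pos: [0.5287, 0.0037, 0.18]
orientation: [[0.706, -0.708, -0.002], [-0.708, -0.706, -0.0], [-0.002, 0.002, -1.0]]
ft_force: [-0.9, -0.4, -2.2]
finger_gap: 0.0262
grasp_force: 59.4
```

>>> carry_out(commands=[[0,0,0,0],[0,0,0,0],[0,0,0,0]])

```text
time_s: 7.4
tcp_pos: [0.5301, 0.0039, 0.1831]
orientation: [[0.707, -0.707, 0.001], [-0.707, -0.707, -0.0], [0.001, -0.001, -1.0]]
ft_force: [0.1, -0.1, -2.0]
finger_gap: 0.0263
grasp_force: 59.4
```

>>> carry_out(commands=[[1,0,0,0],[2,0,0,0],[3,0,0,0],[4,0,0,0],[5,-0.1,0,0],[6,-0.1,0,0],[6.8,-0.1,0,0],[7.4,-0.1,0,0]])

```text
time_s: 8.07
tcp_pos: [0.6048, 0.0028, 0.1819]
orientation: [[0.707, -0.708, -0.0], [-0.708, -0.707, -0.0], [-0.0, 0.0, -1.0]]
ft_force: [0.6, -0.7, -1.7]
finger_gap: 0.0263
grasp_force: 59.4
```

>>> carry_out(commands=[[0,0,0,0],[0,0,0,0],[0,0,-0.2,0],[0,0,-0.4,0],[0,0,-0.4,0],[0,0,-0.4,0]])

```text
time_s: 8.57
tcp_pos: [0.6036, 0.0028, 0.1793]
orientation: [[0.707, -0.707, 0.001], [-0.707, -0.707, -0.0], [0.001, -0.001, -1.0]]
ft_force: [-2.3, -0.8, 4.7]
finger_gap: 0.0264
grasp_force: 60.1
```

```bash
python3 - <<'E'
from h import *
b=snap('side')['frame'][120:300,220:400]
o=cv2.resize(b,(600,600),interpolation=3)
cv2.imwrite('pics/g4.png',np.clip(o[:,:,::-1]*1.5,0,255).astype(np.uint8))
s=r.get_state();print(s['finger_gap'],s['grasp_force'],s['ft_force'],s['tcp_pos'],s['joint_pos'])
E
```

```text
0.02613438873057745 60.146695375442505 [-2.38557206  0.10341029  5.65747644] [0.60361479 0.00276741 0.17928108] [ 1.88056968e+01  1.60443825e+01 -1.29147593e+01  2.83433153e-02
 -6.09897357e+01  2.61785403e+01]
```

View pics/g4.png

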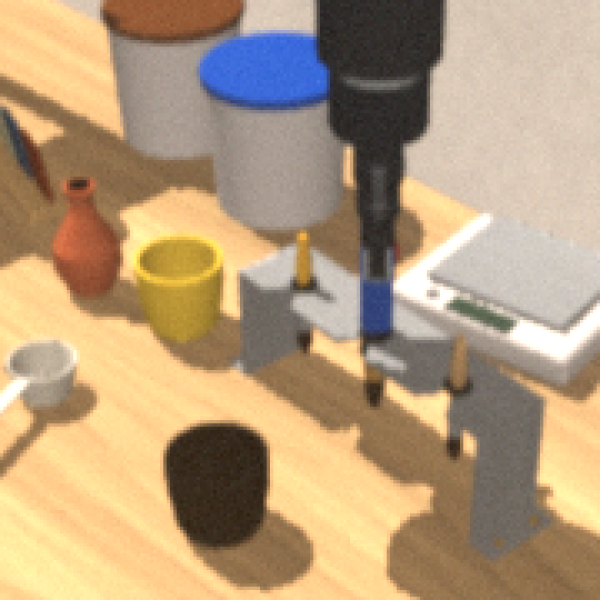

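The brush is back in the middle notch: collar on the plate at g4 (377,340), tip at (373,400), and the seating force is felt. Now I'll open, turn 90° in place and squeeze across the button.

>>> carry_out(commands=[[0,0,0,0],[0,0,0,0],[0,0,0,0],[0,0,0,0],[0,0,0,0],[0,0,0,0]], claw=1)

```text
time_s: 9.12
tcp_pos: [0.6037, 0.0028, 0.1782]
orientation: [[0.707, -0.707, -0.0], [-0.707, -0.707, -0.0], [-0.0, 0.0, -1.0]]
ft_force: [0.6, -0.6, -0.2]
finger_gap: 0.0854
grasp_force: 0.0
```

>>> carry_out(commands=[[0,0,0,0.11],[0,0,0,0.22],[0,0,0,0.33],[0,0,0,0.44],[0,0,0,0.55],[0,0,0,0.66],[0,0,0,0.77],[0,0,0,0.88]])

```text
time_s: 9.78
tcp_pos: [0.6037, 0.0029, 0.1782]
orientation: [[0.995, 0.099, -0.0], [0.099, -0.995, -0.0], [-0.0, -0.0, -1.0]]
ft_force: [-0.8, 1.2, -0.7]
finger_gap: 0.0853
grasp_force: 0.0
```

>>> carry_out(commands=[[0,0,0,0.11],[0,0,0,0.22],[0,0,0,0.33],[0,0,0,0.44],[0,0,0,0.55],[0,0,0,0.66],[0,0,0,0.69],[0,0,0,0.69]])

```text
time_s: 10.45
tcp_pos: [0.6037, 0.0029, 0.1782]
orientation: [[0.707, 0.707, -0.0], [0.707, -0.707, -0.0], [-0.0, -0.0, -1.0]]
ft_force: [-0.4, 0.1, -0.4]
finger_gap: 0.0859
grasp_force: 0.0
```

```bash
python3 - <<'E'
from h import *
b=snap('side')['frame'][120:240,270:390]
o=cv2.resize(b,(600,600),interpolation=3)
cv2.imwrite('pics/g5.png',np.clip(o[:,:,::-1]*1.8,0,255).astype(np.uint8))
s=r.get_state();print(s['finger_gap'],s['ft_force'],s['tcp_pos'],s['joint_pos'])
E
```

```text
0.08544299978638022 [-1.14481681  0.39817579 -0.16343649] [0.60376383 0.00287147 0.17822428] [ 1.87943343e+01  1.61431518e+01 -1.29127658e+01 -4.41443769e-04
 -6.09478076e+01  1.16078557e+02]
```

View pics/g5.png

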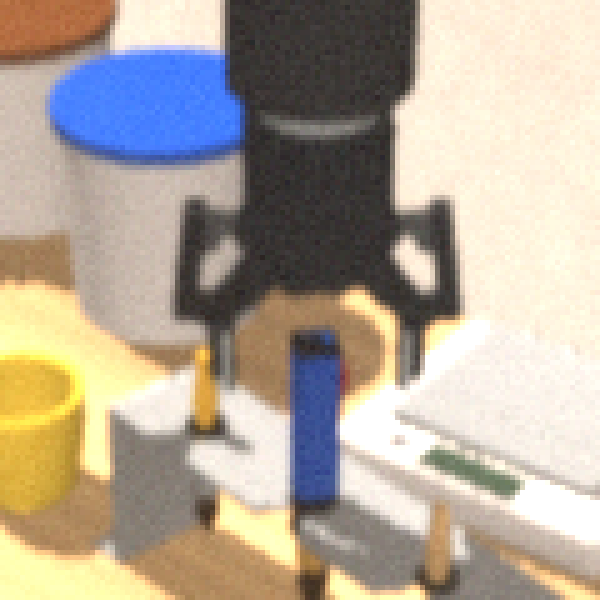

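Fingers straddle the handle symmetrically (tips at g5 (225,385) and (408,380), handle x≈315), level with the button at (345,378). Squeezing.

>>> carry_out(commands=[[0,0,0,0],[0,0,0,0],[0,0,0,0],[0,0,0,0],[0,0,0,0],[0,0,0,0],[0,0,0,0],[0,0,0,0]], claw=0)

```text
time_s: 11.17
tcp_pos: [0.6038, 0.0029, 0.1786]
orientation: [[0.708, 0.706, 0.0], [0.706, -0.708, 0.0], [0.0, 0.0, -1.0]]
ft_force: [-1.1, -0.0, 4.1]
finger_gap: 0.0266
grasp_force: 58.9
```

>>> carry_out(commands=[[0,0,0,0],[0,0,0,0],[0,0,0.4,0],[0,0,0.8,0],[0,0,1.2,0],[0,0,1.6,0],[0,0,2.0,0],[0,0,2.0,0]])

```text
time_s: 11.83
tcp_pos: [0.6039, 0.0029, 0.199]
orientation: [[0.708, 0.706, 0.001], [0.706, -0.708, 0.0], [0.0, 0.0, -1.0]]
ft_force: [0.4, -0.2, -2.5]
finger_gap: 0.0262
grasp_force: 59.3
```

Same gap as on the plain sides, so the button is flush, and the handle slides with low force. Pulling on to the second stop.

>>> carry_out(commands=[[0,0,0.7,0],[0,0,1.4,0],[0,0,2.1,0],[0,0,2.8,0],[0,0,3.5,0],[0,0,4.2,0],[0,0,4.8,0],[0,0,5.4,0]])

```text
time_s: 12.5
tcp_pos: [0.6037, 0.0029, 0.253]
orientation: [[0.708, 0.706, 0.0], [0.706, -0.708, 0.0], [0.0, 0.0, -1.0]]
ft_force: [-0.9, 0.8, -4.5]
finger_gap: 0.0267
grasp_force: 59.2
```

>>> carry_out(commands=[[0,0,0.2,0],[0,0,0.4,0],[0,0,0.6,0],[0,0,0.6,0],[0,0,0.6,0]])

```text
time_s: 12.92
tcp_pos: [0.604, 0.0028, 0.2585]
orientation: [[0.708, 0.706, 0.0], [0.706, -0.708, -0.0], [0.0, 0.001, -1.0]]
ft_force: [-1.0, 0.4, -2.4]
finger_gap: 0.0264
grasp_force: 59.5
```

>>> carry_out(commands=[[0,0,0.1,0],[0,0,0.2,0],[0,0,0.3,0],[0,0,0.3,0],[0,0,0.3,0],[0,0,0.3,0]])

```text
time_s: 13.42
tcp_pos: [0.6026, 0.0028, 0.259]
orientation: [[0.708, 0.706, -0.004], [0.706, -0.708, -0.0], [-0.003, -0.003, -1.0]]
ft_force: [2.5, -1.5, -26.7]
finger_gap: 0.026
grasp_force: 60.6
```

```bash
python3 - <<'E'
from h import *
b=snap('side')['frame'][130:250,270:390]
o=cv2.resize(b,(600,600),interpolation=3)
cv2.imwrite('pics/g6.png',np.clip(o[:,:,::-1]*1.8,0,255).astype(np.uint8))
E
```

```text
(no output)
```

View pics/g6.png

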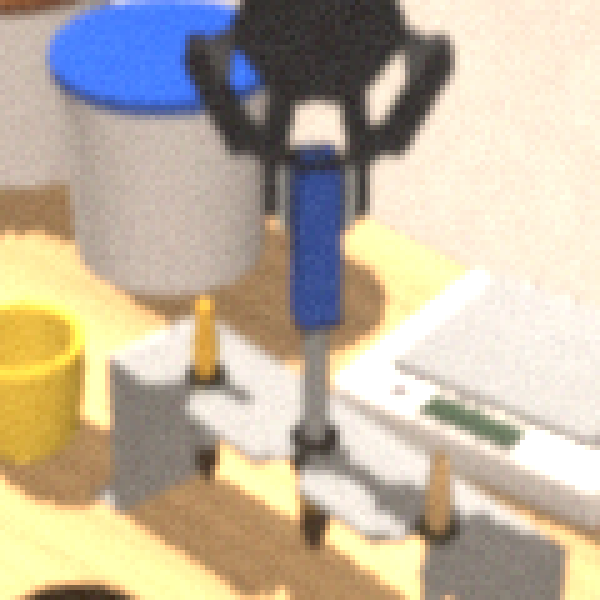

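The steel rod is fully drawn out (g6: handle bottom (315,325), collar (315,440)), and 27 N at the stop confirms the end of travel. Next: ease down to mid-play, slide out level, raise.

>>> carry_out(commands=[[0,0,-0.2,0],[0,0,-0.4,0],[0,0,-0.6,0],[0,0,-0.6,0],[0,0,-0.6,0]])

```text
time_s: 13.88
tcp_pos: [0.6047, 0.003, 0.2573]
orientation: [[0.708, 0.707, 0.004], [0.707, -0.708, 0.0], [0.003, 0.002, -1.0]]
ft_force: [0.0, -0.8, -2.1]
finger_gap: 0.0263
grasp_force: 62.1
```

>>> carry_out(commands=[[-0.7,0,0,0],[-1.5,0,0,0],[-2.4,0,0,0],[-3.3,0.1,0,0],[-4.2,0.1,0,0],[-5.1,0.1,0,0],[-6,0.1,0,0],[-6.6,0.1,0,0]])

```text
time_s: 14.55
tcp_pos: [0.5365, 0.0038, 0.2556]
orientation: [[0.708, 0.706, 0.0], [0.706, -0.708, 0.0], [0.0, 0.0, -1.0]]
ft_force: [-0.3, -0.6, -1.9]
finger_gap: 0.0259
grasp_force: 62.0
```

>>> carry_out(commands=[[0,0,0,0],[0,0,0.5,0],[0,0,1.5,0],[0,0,2.5,0],[0,0,3.5,0],[0,0,4.5,0],[0,0,5,0],[0,0,5,0]])

```text
time_s: 15.22
tcp_pos: [0.5386, 0.0039, 0.3071]
orientation: [[0.708, 0.706, 0.003], [0.706, -0.708, 0.001], [0.002, 0.001, -1.0]]
ft_force: [0.1, -0.3, -1.9]
finger_gap: 0.0266
grasp_force: 62.1
```

>>> carry_out(commands=[[0,0,0,0],[0,0,0,0],[0,0,0,0],[0,0,0,0],[0,0,0,0],[0,0,0,0]])

```text
time_s: 15.72
tcp_pos: [0.5377, 0.0039, 0.305]
orientation: [[0.708, 0.706, -0.0], [0.706, -0.708, -0.0], [-0.0, -0.0, -1.0]]
ft_force: [0.4, -0.9, -2.6]
finger_gap: 0.026
grasp_force: 62.1
```

```bash
python3 - <<'E'
from h import *
b=snap('side')['frame'][70:310,220:460]
o=cv2.resize(b,(600,600),interpolation=3)
cv2.imwrite('pics/g7.png',np.clip(o[:,:,::-1]*1.8,0,255).astype(np.uint8))
E
```

```text
(no output)
```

View pics/g7.png

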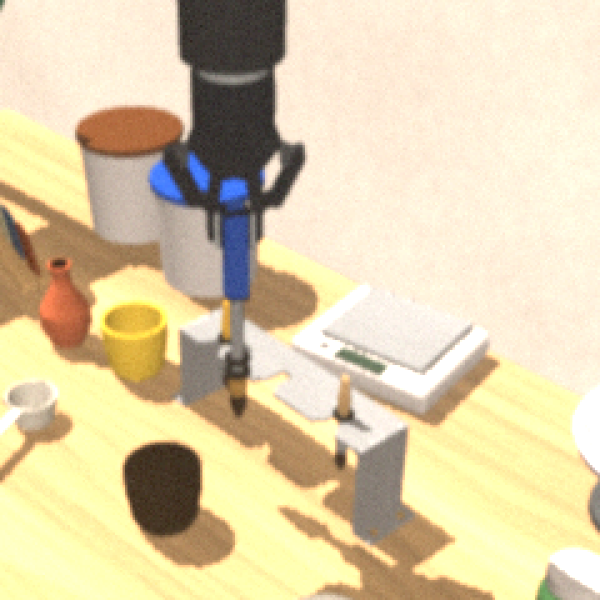

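The brush hangs fully extended in the air, bristles down (tip at g7 (238,410)), clear of the rack and cup. The rod still shows at full length, and the cup is undisturbed. Handing in.

```bash
python3 -c "
from cell import r
print(r.close_job())"
```

```text
the job is handed in; nothing more can be done
None
```

I handed the job in at about 16 s of the 59 s allowed. The brush was dipped, re-hung, drawn out to its second stop, and is now held extended in the air, bristles down and clear of rack and cup. The hand-in gave no verdict.

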